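# Seal the module case: lid down, four clips in opposite-corner order

## Robot

A 6-joint arm with a two-finger parallel gripper is mounted at the origin on a cart in front of the work surface, level with it; the furniture and walls round the work are solid. World frame = base frame: x ahead of the robot, y to its left, z up, the work surface at z = 0. Lengths are in m, angles in rad, forces in N, time in s.
With the tool pointing down it reaches from about 0.35 to 0.925 m from the base axis. Payload 6.4 kg.
Tool frame: the origin (TCP) lies midway between the tips of the shut fingers; the grasp point (between the pads) lies 19 mm behind it; z points along the fingers, y is the line along which they close (so a half turn about z gives the same grasp; the last joint's range is limited). The gripper opens to 94 mm and grips with 3 to 60 N. Pads are 16 mm wide; open, the fingers measure 119 mm over their backs; the gripper's body (75 mm by 177 mm) begins 78 mm behind the grasp point.
Start: joints at [1.047, 0.245, 1.558, -0, 1.339, -0.174], TCP at [0.223, 0.611, 0.205] pointing down, gripper open.
Joint ranges: [-3.13, 3.13], [-1.02, 2.26], [0.13, 2.54], [-0.95, 4.09], [0.21, 2.88], [-2.74, 2.74]. Speed limits (rad/s): [2.57, 2.57, 3.14, 3.14, 3.14, 3.14].

## Interface

Orientations are given as a 3x3 rotation matrix whose columns are the frame's x, y, z axes.
In Python, from plant import bot gives the robot as it stands.
- The arm moves only by the tool carry_out, never from a script. Its argument "rows" is a list of rows, each an object with "translation": the shift along the tool's x, y, z in m, a list of three; "spin": the turn about the tool's z in rad; "gripper": the closure, from 0 (fully open) to 1 (shut). A call has 1 to 12 rows; each row is the pose to reach, as a shift and turn from the pose commanded when the call began, along the tool's axes at that moment; what a row does not reach only later rows make up. A row lasts 1/8 s, in which the tool goes at most 62.5 mm and 10.7 degrees, less where a joint would pass 70% of its speed; a pose out of reach is approached as far as the arm can. A call with a gripper value outside its range is refused whole. The fingers move at their own pace and stop on an object; "grip_force" is the grip in N (left out, the last holds). Time passes only in rows, so rows that repeat a pose let the fingers close. It gives the time, the measured TCP pose, the force, the opening and the grip force at its end, in the units of the state.
- bot.state(): the state, without advancing time (a new reading comes with each control period).
- bot.snapshot(name): name is "side" or "top" or "wrist"; returns a dict with "frame" (400x640x3 uint8, red, green, blue), "camera_matrix" (3x3 intrinsics, pixels), "D" ([k1, k2, p1, p2, k3] as OpenCV has them; the pictures are not rectified), "world_from_camera" (4x4, takes a point from camera to world coordinates); the wrist camera has in their place "mount" (4x4, takes a point from camera to tool coordinates, whose origin is the TCP and whose axes are the flange's). Camera axes: x right, y down, z forward; pixel columns grow to the right and rows downward; lengths in m; the calibration is good to about 2 mm. A picture is of the moment at which its call begins: read the wrist's pose just before it. There is no depth.
- bot.finish_job(): hands the job in; it is judged then, once.
The state is a dict: "t": time; "joint_pos": joint angles; "joint_velocities": joint speeds; "joint_torque": joint torques, N m; "tcp_pos": TCP position; "tcp_rot": TCP orientation; "wrist_force": force on the tool from outside, world axes, zero at the start; "ft_torque": the same for the moment, N m; "grip_width": finger opening in m; "grip_force": force on a finger pad.
Only numpy, scipy, OpenCV 4.12 (cv2) and the standard library are available. Lean on these libraries where they do the work, as an engineer would, in place of code of your own. Each camera call takes 0.05 s, during which the arm holds its last target. There are 200 camera calls.

## Task

Close the lid of the grey module case, then snap its four orange clips down one at a time until each is felt to be home, in opposite-corner order: any clip first, next the one diagonally across from it, then the remaining two. Press by feel and no harder than 35 N, or a clip or the lid breaks, and do not disturb the tape roll, solder spool and heat sink near the case.

Things in the scene. Friction and masses are not known exactly. Their poses are not given: they have to be found in the camera images.
- case: dust-tight module case: grey tub 150 (x) x 100 (y) x 55 mm high, black gasket on its rim, fixed on the blue mat, with a white hinged lid carrying four orange clips. Origin: centre of its underside, on the mat. z up, +x to the lid hinge (far from the robot), -x to the near side, +y left. Lid shut, its top is 67 mm above the mat.
- lid (a joint): lid hinge, rad. 0 = shut, grows as the near edge rises. Axis along case y at case x = 79, z = 57 mm. The lid is 156 mm long from hinge to near edge, 108 wide, 10 thick, its underside level with the hinge. It stays at any angle it is left at (2 to 4 N near its near edge moves it down) and stops hard at 0.
- lid_front (a point): point on the lid's top face, 140 mm from the hinge, in the middle of its width, 16 mm short of its near edge: a good place to press it shut. Its axes turn with the lid.
- clip_nl (a joint): near left orange clip, rad from flat: a lever 26 mm wide, 5 thick, reaching 52 outward from its pivot on the lid's edge; lid shut, the pivot is at case x = -45, y = 56, z = 65 mm, axis along x. A weak spring holds it up at 0.6 to 0.85. Its catch height differs and cannot be seen: home is anywhere from -0.25 to 0.2. Let go before the snap it springs up above 0.5; snapped, it stays below 0.3.
- clip_nl_tab (a point): ribbed thumb tab on top of the near left clip, 38 mm out from its pivot, 2.5 mm above the lever's middle plane: press here, following its arc down. First little resistance (up to 4 N), then a sprung catch (5 to 12 N here, more nearer the pivot) that gives way with a snap, then a hard stop; feel for it. More than 35 N breaks the clip.
- clip_nr (a joint): near right orange clip, rad from flat: a lever 26 mm wide, 5 thick, reaching 52 outward from its pivot on the lid's edge; lid shut, the pivot is at case x = -45, y = -56, z = 65 mm, axis along x. A weak spring holds it up at 0.6 to 0.85. Its catch height differs and cannot be seen: home is anywhere from -0.25 to 0.2. Let go before the snap it springs up above 0.5; snapped, it stays below 0.3.
- clip_nr_tab (a point): ribbed thumb tab on top of the near right clip, 38 mm out from its pivot, 2.5 mm above the lever's middle plane: press here, following its arc down. First little resistance (up to 4 N), then a sprung catch (5 to 12 N here, more nearer the pivot) that gives way with a snap, then a hard stop; feel for it. More than 35 N breaks the clip.
- clip_fl (a joint): far left orange clip, rad from flat: a lever 26 mm wide, 5 thick, reaching 52 outward from its pivot on the lid's edge; lid shut, the pivot is at case x = 45, y = 56, z = 65 mm, axis along x. A weak spring holds it up at 0.6 to 0.85. Its catch height differs and cannot be seen: home is anywhere from -0.25 to 0.2. Let go before the snap it springs up above 0.5; snapped, it stays below 0.3.
- clip_fl_tab (a point): ribbed thumb tab on top of the far left clip, 38 mm out from its pivot, 2.5 mm above the lever's middle plane: press here, following its arc down. First little resistance (up to 4 N), then a sprung catch (5 to 12 N here, more nearer the pivot) that gives way with a snap, then a hard stop; feel for it. More than 35 N breaks the clip.
- clip_fr (a joint): far right orange clip, rad from flat: a lever 26 mm wide, 5 thick, reaching 52 outward from its pivot on the lid's edge; lid shut, the pivot is at case x = 45, y = -56, z = 65 mm, axis along x. A weak spring holds it up at 0.6 to 0.85. Its catch height differs and cannot be seen: home is anywhere from -0.25 to 0.2. Let go before the snap it springs up above 0.5; snapped, it stays below 0.3.
- clip_fr_tab (a point): ribbed thumb tab on top of the far right clip, 38 mm out from its pivot, 2.5 mm above the lever's middle plane: press here, following its arc down. First little resistance (up to 4 N), then a sprung catch (5 to 12 N here, more nearer the pivot) that gives way with a snap, then a hard stop; feel for it. More than 35 N breaks the clip.
- tape_roll: bystander: orange-brown roll of tape, 51 mm across, 19 mm high, lying on the mat near the case's near side; origin: centre of its underside
- solder_spool: bystander: spool of solder wire, 60 mm across, 43 mm high, standing to the left of the case; origin: centre of its underside
- heatsink: bystander: finned aluminium heat sink 40x40x20 mm, on the mat to the right of the case; origin: centre of its underside

How it is judged:
On the way, in this order (a step that is already met when the one before it is completed fails the run):
1. the lid is shut while all four clips are still up (value of joint lid below 0.04 rad and value of joint each of clip_nl, clip_nr, clip_fl, clip_fr above 0.3 rad), for 0.1 s.
2. one clip, whichever, is snapped down and let go, the other three are up (value of joint lid below 0.04 rad and contact force between the fingers and lid below 0.3 N and ((value of joint clip_nl below 0.3 rad and value of joint each of clip_nr, clip_fl, clip_fr above 0.3 rad) or (value of joint each of clip_nl, clip_fl, clip_fr above 0.3 rad and value of joint clip_nr below 0.3 rad) or (value of joint each of clip_nl, clip_nr, clip_fr above 0.3 rad and value of joint clip_fl below 0.3 rad) or (value of joint each of clip_nl, clip_nr, clip_fl above 0.3 rad and value of joint clip_fr below 0.3 rad))), for 0.2 s.
3. the clip diagonally across is snapped down too and let go, the other two are up (value of joint lid below 0.04 rad and contact force between the fingers and lid below 0.3 N and ((value of joint each of clip_nl, clip_fr below 0.3 rad and value of joint each of clip_nr, clip_fl above 0.3 rad) or (value of joint each of clip_nl, clip_fr above 0.3 rad and value of joint each of clip_nr, clip_fl below 0.3 rad))), for 0.2 s.
4. a third clip is snapped down and let go, the last is up (value of joint lid below 0.04 rad and contact force between the fingers and lid below 0.3 N and ((value of joint clip_nl above 0.3 rad and value of joint each of clip_nr, clip_fl, clip_fr below 0.3 rad) or (value of joint each of clip_nl, clip_fl, clip_fr below 0.3 rad and value of joint clip_nr above 0.3 rad) or (value of joint each of clip_nl, clip_nr, clip_fr below 0.3 rad and value of joint clip_fl above 0.3 rad) or (value of joint each of clip_nl, clip_nr, clip_fl below 0.3 rad and value of joint clip_fr above 0.3 rad))), for 0.2 s.
At the end, for the whole second after the job is handed in: The lid is shut (below 0.04 rad), all four clips have snapped and stay down by themselves (below 0.3 rad), nothing touches lid or clips, and tape roll, solder spool and heat sink are within 20 mm of where they stood (value of joint lid below 0.04 rad and value of joint each of clip_nl, clip_nr, clip_fl, clip_fr below 0.3 rad and contact force between the fingers and lid below 0.3 N and distance of each of tape_roll, solder_spool, heatsink from where it was at the start of the episode below 0.02 m).
It fails at once if two clips on the same side are down while the other two are still up (not opposite-corner order) ((value of joint each of clip_nl, clip_nr below 0.3 rad and value of joint each of clip_fl, clip_fr above 0.3 rad) or (value of joint each of clip_nl, clip_nr above 0.3 rad and value of joint each of clip_fl, clip_fr below 0.3 rad) or (value of joint each of clip_nl, clip_fl below 0.3 rad and value of joint each of clip_nr, clip_fr above 0.3 rad) or (value of joint each of clip_nl, clip_fl above 0.3 rad and value of joint each of clip_nr, clip_fr below 0.3 rad)).
It fails at once if a clip or the lid is pressed with more than 35 N (contact force between the fingers and lid above 35 N).
It fails at once if a bystander (tape roll, solder spool, heat sink) is pushed more than 20 mm (distance of any of tape_roll, solder_spool, heatsink from where it was at the start of the episode above 0.02 m).
It also fails if it takes over 54 s, if anything falls off the work surface, if the arm or the gripper's body presses on something with over 40 N, if the wrist force passes 120 N, or if a joint passes its speed limit or range.

## Working session

There is one attempt and no reset: what is moved stays moved. The work goes in short steps, Python scripts to look and compute and a tool call to move; the robot and the scene stay as the last step left them, time stands still between calls to the robot, and variables do not carry over. Pictures are saved under pics/ and viewed, at most 10 in all, crops included, and the job is handed in when it is done.

Besides the shell and the picture viewer there is one more tool, called after "Emit:" as name(argument=value, ...) on one line, values as JSON. carry_out: Moves the arm, as the interface text tells. Its arguments: {"type":"object","properties":{"rows":{"type":"array"},"grip_force":{"type":"number"}},"required":["rows"]}

```bash
mkdir -p pics; python3 - <<'E'
from plant import bot
import cv2,numpy as np
s=bot.state();print(s)
for n in("top","side"):
    d=bot.snapshot(n);cv2.imwrite(f"pics/{n}0.png",cv2.cvtColor(d["frame"],cv2.COLOR_RGB2BGR))
    print(n,d["camera_matrix"],d["D"],d["world_from_camera"])
E
```

```text
{'t': 0.0, 'joint_pos': array([ 1.04690359e+00,  2.45795882e-01,  1.55898161e+00, -2.26430586e-05,
        1.33870728e+00, -1.74073877e-01]), 'joint_velocities': array([-0.00226108, -0.00100524, -0.00082677, -0.00030041,  0.00230969,
        0.00075684]), 'joint_torque': array([-6.14924847e-04, -4.15819001e+01, -3.14607954e+01,  6.84700138e-02,
        3.30256310e-02, -1.35925384e-04]), 'tcp_pos': array([0.22245604, 0.61011679, 0.20437442]), 'tcp_rot': array([[-9.39436459e-01,  3.42721868e-01, -9.27461148e-04],
       [ 3.42722986e-01,  9.39435061e-01, -1.64936931e-03],
       [ 3.06014592e-04, -1.86733992e-03, -9.99998210e-01]]), 'wrist_force': array([0.00135976, 0.50076729, 0.55802119]), 'ft_torque': array([ 0.00222804, -0.01760911, -0.00144145]), 'grip_force': 0.0, 'grip_width': 0.09371231946439909}
top [[428.32037033   0.         319.84890783]
 [  0.         428.32037033 199.89160079]
 [  0.           0.           1.        ]] [-0.03183691  0.          0.          0.          0.        ] [[ 0.12174831 -0.96558237  0.22984352  0.30839387]
 [-0.99254924 -0.1173101   0.03292946  0.28312887]
 [-0.00483313 -0.23214011 -0.97267035  0.89889186]
 [ 0.          0.          0.          1.        ]]
side [[367.05291271   0.         321.20987831]
 [  0.         367.05291271 199.57575735]
 [  0.           0.           1.        ]] [-0.01559159  0.          0.          0.          0.        ] [[-0.95685941  0.10172264 -0.27216278  0.72812128]
 [ 0.29049622  0.35317836 -0.88931265  1.04608763]
 [ 0.00565877 -0.93000943 -0.36749208  0.39520278]
 [ 0.          0.          0.          1.        ]]
```

View pics/top0.png

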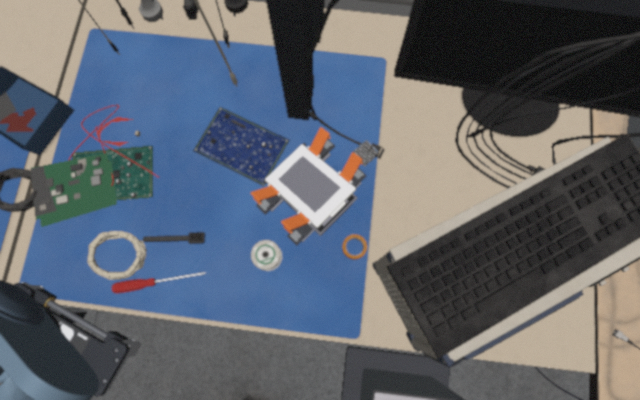

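View pics/side0.png

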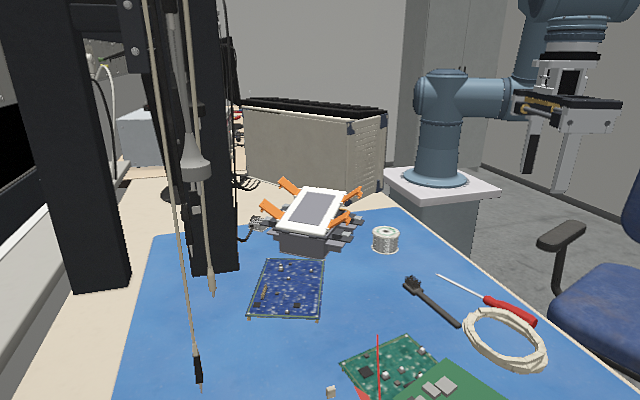

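```bash
python3 - <<'E'
import cv2,numpy as np
t=cv2.imread("pics/top0.png")[110:270,240:400];s=cv2.imread("pics/side0.png")[165:265,240:400]
a=cv2.resize(t,None,fx=3.75,fy=3.75,interpolation=cv2.INTER_CUBIC);cv2.imwrite("pics/tc.png",a)
b=cv2.resize(s,None,fx=5,fy=5,interpolation=cv2.INTER_CUBIC);cv2.imwrite("pics/sc.png",b)
E
```

```text
(no output)
```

View pics/tc.png

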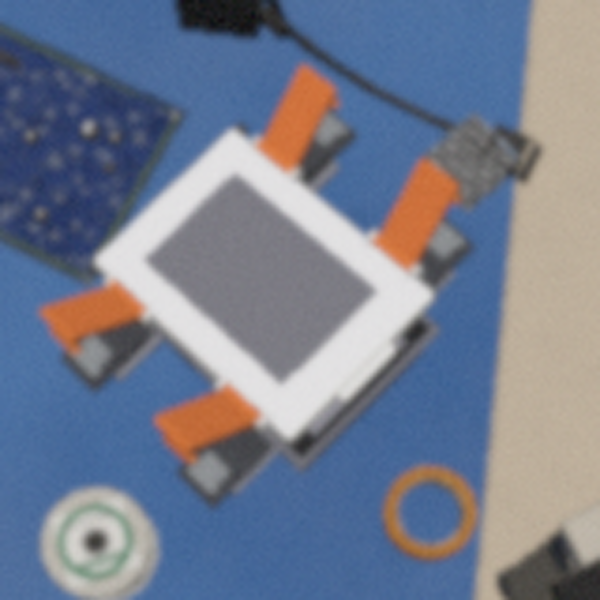

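View pics/sc.png

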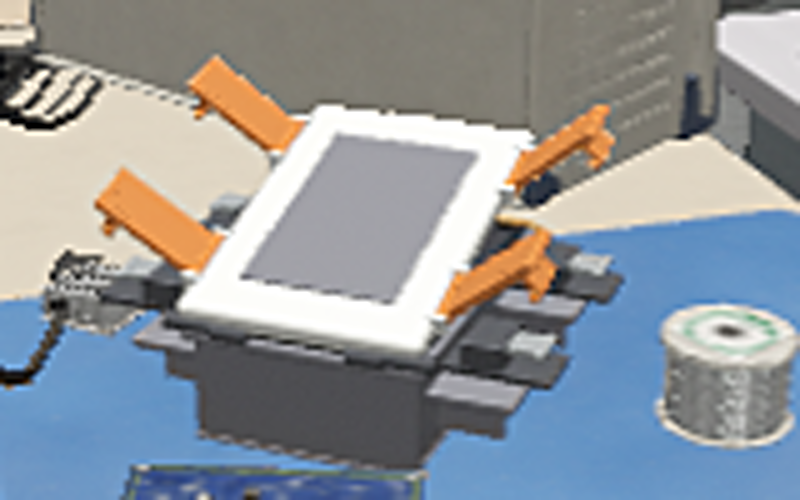

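```bash
cat > h.py <<'E'
import numpy as np,cv2
from scipy.optimize import least_squares
K1=np.array([[428.32037,0,319.8489],[0,428.32037,199.8916],[0,0,1]]);D1=np.array([-.03183691,0,0,0,0])
W1=np.array([[0.12174831,-0.96558237,0.22984352,0.30839387],[-0.99254924,-0.1173101,0.03292946,0.28312887],[-0.00483313,-0.23214011,-0.97267035,0.89889186],[0,0,0,1]])
K2=np.array([[367.0529,0,321.20988],[0,367.0529,199.57576],[0,0,1]]);D2=np.array([-.01559159,0,0,0,0])
W2=np.array([[-0.95685941,0.10172264,-0.27216278,0.72812128],[0.29049622,0.35317836,-0.88931265,1.04608763],[0.00565877,-0.93000943,-0.36749208,0.39520278],[0,0,0,1]])
def proj(P,K,D,W):
    M=np.linalg.inv(W);r,_=cv2.Rodrigues(M[:3,:3])
    return cv2.projectPoints(np.asarray(P,float),r,M[:3,3],K,D)[0][:,0]
def ground(p,K,D,W,z=0):
    u=cv2.undistortPoints(np.array([[p]],float),K,D)[0,0];d=W[:3,:3]@[*u,1];return W[:3,3]+d*(z-W[2,3])/d[2]
def lidpt(a,r,y,h): return [.079-r*np.cos(a)+h*np.sin(a)*1,y,.057+r*np.sin(a)+h*np.cos(a)]
def toworld(P,x,y,w):
    c,s=np.cos(w),np.sin(w);return np.array(P)@np.array([[c,s,0],[-s,c,0],[0,0,1]])+[x,y,0]
E
python3 - <<'E'
from h import *
T=np.array([[235,130],[95,258],[433,297],[290,437]])/3.75+[240,110]   # fr fl nr nl
S=np.array([[175,308],[435,348],[320,107],[535,132]])/5+[240,165]
def f(p):
    x,y,w,a=p
    P=toworld([lidpt(a,r,yy,.01) for r,yy in((0,-.054),(0,.054),(.156,-.054),(.156,.054))],x,y,w)
    return np.r_[(proj(P,K1,D1,W1)-T).ravel(),(proj(P,K2,D2,W2)-S).ravel()]
r=least_squares(f,[.5,.3,.9,.3]);print(r.x,np.degrees(r.x[2:]),np.round(r.fun,1))
x,y,w,a=r.x
for n,p,z in(("spool",(100,540),.043),("tape",(430,512),.015),("heatsink",(475,160),.02),("post",(225,10),0)):
    print(n,ground(np.array(p)/3.75+[240,110],K1,D1,W1,z))
# clip tips: predicted pixel along angle
for n,r0,s,pt,ps in(("nl",.124,1,(167,440),(607,105)),("nr",.124,-1,(443,175),(203,76)),("fl",.034,1,(55,325),(550,232)),("fr",.034,-1,(320,82),(110,186))):
    for im,pp,K,D,W in(("T",pt,K1,D1,W1),("S",ps,K2,D2,W2)):
        px=np.array(pp)/(3.75 if im=="T" else 5)+([240,110] if im=="T" else [240,165])
        g=lambda q:(proj(toworld([lidpt(a,r0,s*(.056+.052*np.cos(q[0])),.008+.052*np.sin(q[0]))],x,y,w),K,D,W)-px).ravel()
        o=least_squares(g,[.7]);print(n,im,o.x,np.round(o.fun,1))
print(toworld([lidpt(a,.14,0,.01)],x,y,w),toworld([[-.061,0,.067]],x,y,w))
for n,cx,s in(("nl",-.045,1),("nr",-.045,-1),("fl",.045,1),("fr",.045,-1)):
    print(n,*[toworld([[cx,s*(.056+.038*np.cos(q)-.0025*np.sin(q)),.065+.038*np.sin(q)+.0025*np.cos(q)]],x,y,w)[0].round(4) for q in(.8,0,-.25)])
E
```

```text
[0.52607571 0.33155418 0.92057521 0.24067417] [52.74507443 13.78961429] [-1.3 -0.8 -1.6  1.2  0.9 -0.5 -0.2  2.   0.2 -1.2 -2.6 -0.7 -0.4 -0.7
  0.  -0. ]
spool [0.38754549 0.40402952 0.043     ]
tape [0.42750626 0.22949156 0.015     ]
heatsink [0.6327477  0.22497325 0.02      ]
post [0.71756435 0.38312509 0.        ]
nl T [0.71160517] [1.4 0.5]
nl S [0.79011886] [-2.  2.]
nr T [0.65732382] [-0.  -0.1]
nr S [0.66820073] [-0.7 -0.5]
fl T [0.77806907] [0.5 0.2]
fl S [0.75033927] [-1.8  1.8]
fr T [0.63542646] [ 0.  -0.8]
fr S [0.63213936] [-0.4 -0.3]
[[0.49303425 0.28811022 0.10008181]] [[0.4891486  0.28300123 0.067     ]]
nl [0.4346 0.3446 0.094 ] [0.424  0.3526 0.0675] [0.4245 0.3523 0.058 ]
nr [0.5631 0.2469 0.094 ] [0.5737 0.2388 0.0675] [0.5732 0.2392 0.058 ]
fl [0.4891 0.4162 0.094 ] [0.4785 0.4243 0.0675] [0.4789 0.4239 0.058 ]
fr [0.6175 0.3185 0.094 ] [0.6281 0.3105 0.0675] [0.6277 0.3108 0.058 ]
```

```bash
cat >> h.py <<'E'
def rel(s,P,ang=None):
    """shift in tool axes to world P; spin to bring tool y to world angle"""
    R=s["tcp_rot"];o=[(R.T@(np.array(P)-s["tcp_pos"])).round(4)]
    if ang is not None:
        c=np.arctan2(R[1,1],R[0,1]);d=(ang-c+np.pi)%(2*np.pi)-np.pi;o.append(round(-d,3))
    return o
E
python3 - <<'E'
from h import *
from plant import bot
for p in((248,176),(346,206),(385,190)): 
    g=ground(p,K2,D2,W2);print(g)
# tower height: side top corner above (346,206)
g=ground((346,206),K2,D2,W2)
for h in(.1,.15,.2,.25,.3,.35):print(h,proj([g+[0,0,h]],K2,D2,W2),proj([g+[0,0,h]],K1,D1,W1))
g=ground((215,272),K2,D2,W2);print("post",g,ground((238,268),K2,D2,W2),ground((193,275),K2,D2,W2))
print(rel(bot.state(),[.489,.283,.20],np.radians(-37.3)))
E
```

```text
[ 0.6158722  -0.19512555  0.        ]
[0.38278578 0.15596815 0.        ]
[0.21864628 0.06681563 0.        ]
0.1 [[347.12304028 171.90258885]] [[395.14772578 269.45853544]]
0.15 [[347.71331894 153.89814136]] [[399.94180531 267.3230753 ]]
0.2 [[348.32390107 135.21363946]] [[405.40711998 264.88740913]]
0.25 [[348.95567842 115.81464641]] [[411.69499621 262.08355978]]
0.3 [[349.60957629  95.66482367]] [[419.00584464 258.82139491]]
0.35 [[350.28655156  74.72586776]] [[427.61076434 254.97882335]]
post [0.74624167 0.40023467 0.        ] [0.70191571 0.3980796  0.        ] [0.78720599 0.3992745  0.        ]
[array([-0.3625, -0.216 ,  0.0048]), np.float64(1.872)]
```

Emit:
carry_out(rows=[{"translation": [-0.04,-0.02,0],"spin": 0.17,"gripper": 1},{"translation": [-0.08,-0.045,0],"spin": 0.34,"gripper": 1},{"translation": [-0.12,-0.07,0],"spin": 0.51,"gripper": 1},{"translation": [-0.16,-0.095,0],"spin": 0.68,"gripper": 1},{"translation": [-0.2,-0.12,0],"spin": 0.85,"gripper": 1},{"translation": [-0.24,-0.145,0],"spin": 1.02,"gripper": 1},{"translation": [-0.28,-0.17,0],"spin": 1.19,"gripper": 1},{"translation": [-0.32,-0.19,0],"spin": 1.36,"gripper": 1},{"translation": [-0.35,-0.21,0],"spin": 1.53,"gripper": 1},{"translation": [-0.362,-0.216,0],"spin": 1.7,"gripper": 1},{"translation": [-0.362,-0.216,0],"spin": 1.872,"gripper": 1},{"translation": [-0.362,-0.216,0],"spin": 1.872,"gripper": 1}])

```text
t: 1.6
tcp_pos: [0.4886, 0.2834, 0.205]
tcp_rot: [[0.605, 0.796, -0.001], [0.796, -0.605, -0.0], [-0.001, -0.001, -1.0]]
wrist_force: [0.2, 0.5, 0.0]
grip_width: 0.0004
grip_force: 0.0
```

```bash
python3 - <<'E'
from h import *
from plant import bot
s=bot.state();print(s["tcp_pos"],s["tcp_rot"],s["wrist_force"],s["joint_pos"])
d=bot.snapshot("wrist");cv2.imwrite("pics/w1.png",cv2.cvtColor(d["frame"],cv2.COLOR_RGB2BGR))
print(d["camera_matrix"],d["D"],d["mount"])
T=np.eye(4);T[:3,:3]=s["tcp_rot"];T[:3,3]=s["tcp_pos"]
np.savez("w1",K=d["camera_matrix"],D=d["D"],W=T@d["mount"])
E
```

```text
[0.48864723 0.28338108 0.20498473] [[ 6.04706841e-01  7.96447676e-01 -8.57547907e-04]
 [ 7.96447805e-01 -6.04707222e-01 -2.62608101e-04]
 [-7.27719024e-04 -5.24191233e-04 -9.99999598e-01]] [0.23003809 0.53701761 0.00681303] [3.24837382e-01 4.80846040e-02 1.77819641e+00 2.56425687e-05
 1.31620815e+00 9.74229037e-01]
[[293.34448703   0.         322.5365462 ]
 [  0.         293.34448703 197.63833645]
 [  0.           0.           1.        ]] [-0.03905645  0.          0.          0.          0.        ] [[ 9.56647302e-05 -9.69138073e-01 -2.46518532e-01  7.15580771e-02]
 [ 9.99999980e-01  1.36252457e-04 -1.47586126e-04  6.38387745e-04]
 [ 1.76620090e-04 -2.46518513e-01  9.69138066e-01 -1.79572390e-01]
 [ 0.00000000e+00  0.00000000e+00  0.00000000e+00  1.00000000e+00]]
```

View pics/w1.png

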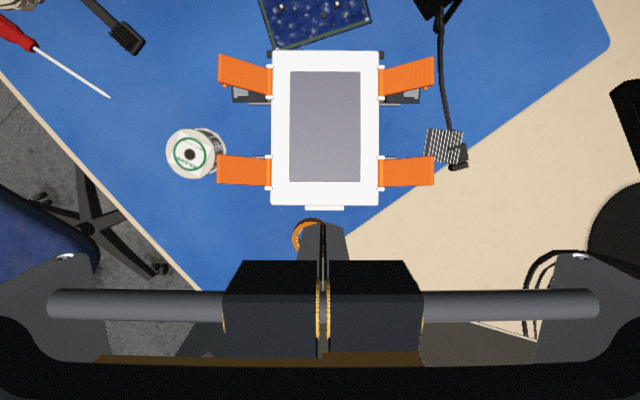

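```bash
python3 - <<'E'
from h import *
from plant import bot
w=np.load("w1.npz")
T=np.array([[235,130],[95,258],[433,297],[290,437]])/3.75+[240,110]
S=np.array([[175,308],[435,348],[320,107],[535,132]])/5+[240,165]
V=np.array([[378,51],[273,51],[380,205],[270,205]],float)
def f(p,only=0):
    x,y,q,a=p
    P=toworld([lidpt(a,r,yy,.01) for r,yy in((0,-.054),(0,.054),(.156,-.054),(.156,.054))],x,y,q)
    v=(proj(P,w["K"],w["D"],w["W"])-V).ravel()
    return v if only else np.r_[(proj(P,K1,D1,W1)-T).ravel(),(proj(P,K2,D2,W2)-S).ravel(),2*v]
for o in(1,0):
    r=least_squares(f,[.526,.33,.92,.24],args=(o,));print(r.x,np.round(r.fun,1))
x,y,q,a=r.x
print(rel(bot.state(),toworld([[-.061,0,.107]],x,y,q)[0]))
for n,cx,s in(("nl",-.045,1),("nr",-.045,-1),("fl",.045,1),("fr",.045,-1)):
    print(n,toworld([[cx,s*.094,.11]],x,y,q)[0].round(4))
E
```

```text
[0.52833413 0.33034798 0.91927344 0.26751649] [ 1.3 -0.8 -1.5 -1.   0.1  1.2  0.1  0.9]
[0.52819293 0.33057897 0.91952676 0.24685416] [-0.7 -1.7 -1.   0.2  1.5 -1.7  0.3  0.8 -1.  -1.3 -3.9 -0.7 -1.4 -1.1
 -1.  -0.4  2.1 -1.4 -3.6 -1.9 -1.5  2.4  0.9  1.9]
[array([0.0005, 0.0031, 0.0981])]
nl [0.4262 0.3518 0.11  ]
nr [0.5757 0.2378 0.11  ]
fl [0.4807 0.4234 0.11  ]
fr [0.6302 0.3094 0.11  ]
```

Emit:
carry_out(rows=[{"translation": [0.001,0.003,0.05],"spin": 0,"gripper": 1},{"translation": [0.001,0.003,0.09],"spin": 0,"gripper": 1},{"translation": [0.001,0.003,0.1],"spin": 0,"gripper": 1},{"translation": [0.001,0.003,0.108],"spin": 0,"gripper": 1},{"translation": [0.001,0.003,0.114],"spin": 0,"gripper": 1},{"translation": [0.001,0.003,0.12],"spin": 0,"gripper": 1},{"translation": [0.001,0.003,0.125],"spin": 0,"gripper": 1},{"translation": [0.001,0.003,0.13],"spin": 0,"gripper": 1},{"translation": [0.001,0.003,0.13],"spin": 0,"gripper": 1}])

```text
t: 2.78
tcp_pos: [0.4917, 0.2827, 0.075]
tcp_rot: [[0.606, 0.795, -0.0], [0.795, -0.606, 0.0], [0.0, -0.001, -1.0]]
wrist_force: [-0.3, -0.3, 0.1]
grip_width: 0.0005
grip_force: 0.0
```

Emit:
carry_out(rows=[{"translation": [0,0,0.002],"spin": 0,"gripper": 1},{"translation": [0,0,0.004],"spin": 0,"gripper": 1},{"translation": [0,0,0.005],"spin": 0,"gripper": 1}])

```text
t: 3.15
tcp_pos: [0.4916, 0.2826, 0.0703]
tcp_rot: [[0.606, 0.796, -0.0], [0.796, -0.606, -0.0], [-0.0, -0.0, -1.0]]
wrist_force: [-1.3, -1.8, 2.3]
grip_width: 0.0009
grip_force: 1.1
```

Contact, lid moving (2–3 N). Continue in small steps.

Emit:
carry_out(rows=[{"translation": [0,0,0.001],"spin": 0,"gripper": 1},{"translation": [0,0,0.002],"spin": 0,"gripper": 1},{"translation": [0,0,0.003],"spin": 0,"gripper": 1}])

```text
t: 3.52
tcp_pos: [0.4918, 0.2826, 0.0674]
tcp_rot: [[0.606, 0.795, -0.0], [0.795, -0.606, -0.0], [-0.0, -0.0, -1.0]]
wrist_force: [-1.7, -0.6, 2.5]
grip_width: 0.0005
grip_force: 1.2
```

Emit:
carry_out(rows=[{"translation": [0,0,0.0005],"spin": 0,"gripper": 1},{"translation": [0,0,0.001],"spin": 0,"gripper": 1}])

```text
t: 3.78
tcp_pos: [0.4918, 0.2827, 0.0671]
tcp_rot: [[0.606, 0.796, -0.0], [0.796, -0.606, -0.0], [-0.0, -0.0, -1.0]]
wrist_force: [-3.7, -2.7, 9.2]
grip_width: 0.0006
grip_force: 4.5
```

Emit:
carry_out(rows=[{"translation": [0,0,-0.03],"spin": 0,"gripper": 1},{"translation": [0,0,-0.06],"spin": 0,"gripper": 1},{"translation": [0.015,-0.04,-0.06],"spin": 0,"gripper": 1},{"translation": [0.015,-0.093,-0.06],"spin": 0,"gripper": 1},{"translation": [0.015,-0.093,-0.05],"spin": 0,"gripper": 1},{"translation": [0.015,-0.093,-0.038],"spin": 0,"gripper": 1},{"translation": [0.015,-0.093,-0.033],"spin": 0,"gripper": 1},{"translation": [0.015,-0.093,-0.028],"spin": 0,"gripper": 1},{"translation": [0.015,-0.093,-0.024],"spin": 0,"gripper": 1},{"translation": [0.015,-0.093,-0.02],"spin": 0,"gripper": 1},{"translation": [0.015,-0.093,-0.02],"spin": 0,"gripper": 1}])

```text
t: 5.15
tcp_pos: [0.427, 0.3508, 0.0862]
tcp_rot: [[0.606, 0.795, -0.0], [0.795, -0.606, -0.0], [-0.0, 0.0, -1.0]]
wrist_force: [0.2, -0.8, -0.0]
grip_width: 0.0004
grip_force: 0.1
```

```bash
python3 - <<'E'
from h import *
from plant import bot
d=bot.snapshot("wrist");cv2.imwrite("pics/w2.png",cv2.cvtColor(d["frame"],cv2.COLOR_RGB2BGR))
s=bot.state();print(s["wrist_force"],s["tcp_pos"])
E
```

```text
[-0.23313832  0.09666773  0.91956735] [0.42695948 0.35085732 0.0864033 ]
```

View pics/w2.png

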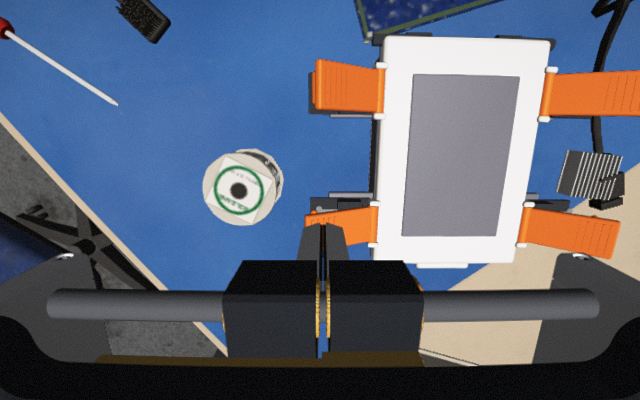

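Emit:
carry_out(rows=[{"translation": [0,0,0.002],"spin": 0,"gripper": 1},{"translation": [0,0,0.004],"spin": 0,"gripper": 1},{"translation": [0,0,0.005],"spin": 0,"gripper": 1}])

```text
t: 5.58
tcp_pos: [0.4269, 0.3511, 0.0814]
tcp_rot: [[0.606, 0.796, 0.0], [0.796, -0.606, 0.0], [0.0, -0.0, -1.0]]
wrist_force: [0.9, 0.4, 0.2]
grip_width: 0.0003
grip_force: 0.5
```

Emit:
carry_out(rows=[{"translation": [0,0,0.001],"spin": 0,"gripper": 1},{"translation": [0,0,0.002],"spin": 0,"gripper": 1}])

```text
t: 5.82
tcp_pos: [0.4269, 0.351, 0.0794]
tcp_rot: [[0.606, 0.795, -0.0], [0.795, -0.606, 0.0], [0.0, -0.0, -1.0]]
wrist_force: [-1.1, 1.0, 0.8]
grip_width: 0.0004
grip_force: 0.6
```

Emit:
carry_out(rows=[{"translation": [0,0,0.001],"spin": 0,"gripper": 1},{"translation": [0,0,0.002],"spin": 0,"gripper": 1}])

```text
t: 6.08
tcp_pos: [0.4269, 0.351, 0.0774]
tcp_rot: [[0.606, 0.795, 0.0], [0.795, -0.606, 0.0], [0.0, -0.0, -1.0]]
wrist_force: [-0.1, 0.8, 1.7]
grip_width: 0.0003
grip_force: 0.7
```

Emit:
carry_out(rows=[{"translation": [0,0,0.001],"spin": 0,"gripper": 1},{"translation": [0,0,0.001],"spin": 0,"gripper": 1}])

```text
t: 6.32
tcp_pos: [0.4269, 0.3509, 0.0763]
tcp_rot: [[0.606, 0.795, -0.0], [0.795, -0.606, -0.0], [-0.0, 0.0, -1.0]]
wrist_force: [-0.3, 0.8, 1.3]
grip_width: 0.0006
grip_force: 0.4
```

Emit:
carry_out(rows=[{"translation": [0,0,0.001],"spin": 0,"gripper": 1},{"translation": [0,0,0.001],"spin": 0,"gripper": 1}])

```text
t: 6.58
tcp_pos: [0.4269, 0.3509, 0.0754]
tcp_rot: [[0.606, 0.795, -0.0], [0.795, -0.606, -0.0], [-0.0, 0.0, -1.0]]
wrist_force: [-1.1, 1.2, 1.1]
grip_width: 0.0008
grip_force: 0.5
```

Emit:
carry_out(rows=[{"translation": [0,0,0.001],"spin": 0,"gripper": 1},{"translation": [0,0,0.002],"spin": 0,"gripper": 1}])

```text
t: 6.82
tcp_pos: [0.4269, 0.3511, 0.0739]
tcp_rot: [[0.606, 0.795, -0.0], [0.795, -0.606, 0.0], [0.0, -0.0, -1.0]]
wrist_force: [-2.2, 0.4, 6.7]
grip_width: 0.0008
grip_force: 3.0
```

Emit:
carry_out(rows=[{"translation": [0,0,0.001],"spin": 0,"gripper": 1},{"translation": [0,0,0.001],"spin": 0,"gripper": 1}])

```text
t: 7.08
tcp_pos: [0.4268, 0.3513, 0.0731]
tcp_rot: [[0.606, 0.795, -0.001], [0.795, -0.606, 0.0], [0.0, -0.001, -1.0]]
wrist_force: [-2.7, 1.0, 6.7]
grip_width: 0.0004
grip_force: 2.9
```

Emit:
carry_out(rows=[{"translation": [0,0,0.001],"spin": 0,"gripper": 1},{"translation": [0,0,0.001],"spin": 0,"gripper": 1}])

```text
t: 7.32
tcp_pos: [0.4266, 0.3514, 0.0722]
tcp_rot: [[0.606, 0.795, -0.001], [0.795, -0.606, 0.001], [0.0, -0.001, -1.0]]
wrist_force: [-3.8, 0.6, 6.5]
grip_width: 0.0004
grip_force: 3.2
```

Emit:
carry_out(rows=[{"translation": [0,0,0.001],"spin": 0,"gripper": 1},{"translation": [0,0,0.001],"spin": 0,"gripper": 1}])

```text
t: 7.58
tcp_pos: [0.4266, 0.3514, 0.0709]
tcp_rot: [[0.606, 0.795, -0.001], [0.795, -0.606, 0.001], [0.0, -0.001, -1.0]]
wrist_force: [-3.3, 1.9, 5.6]
grip_width: 0.0007
grip_force: 2.5
```

Emit:
carry_out(rows=[{"translation": [0,0,0.001],"spin": 0,"gripper": 1},{"translation": [0,0,0.001],"spin": 0,"gripper": 1}])

```text
t: 7.82
tcp_pos: [0.4269, 0.3511, 0.0695]
tcp_rot: [[0.606, 0.796, 0.0], [0.796, -0.606, 0.0], [0.0, 0.0, -1.0]]
wrist_force: [-0.5, 1.6, 1.3]
grip_width: 0.0006
grip_force: 0.9
```

Emit:
carry_out(rows=[{"translation": [0,0,0.001],"spin": 0,"gripper": 1},{"translation": [0,0,0.001],"spin": 0,"gripper": 1}])

```text
t: 8.07
tcp_pos: [0.4267, 0.3505, 0.0679]
tcp_rot: [[0.606, 0.795, -0.001], [0.795, -0.606, -0.001], [-0.001, 0.0, -1.0]]
wrist_force: [0.2, 0.9, 0.4]
grip_width: 0.0004
grip_force: 0.0
```

Emit:
carry_out(rows=[{"translation": [0,0,0.001],"spin": 0,"gripper": 1},{"translation": [0,0,0.001],"spin": 0,"gripper": 1}])

```text
t: 8.32
tcp_pos: [0.4268, 0.3507, 0.0672]
tcp_rot: [[0.606, 0.795, -0.0], [0.795, -0.606, -0.0], [-0.001, -0.0, -1.0]]
wrist_force: [-0.0, -0.1, -0.2]
grip_width: 0.0002
grip_force: 0.0
```

Emit:
carry_out(rows=[{"translation": [0,0,0.001],"spin": 0,"gripper": 1},{"translation": [0,0,0.001],"spin": 0,"gripper": 1}])

```text
t: 8.57
tcp_pos: [0.427, 0.3509, 0.0665]
tcp_rot: [[0.606, 0.795, 0.0], [0.795, -0.606, -0.0], [0.0, 0.0, -1.0]]
wrist_force: [-0.8, -0.8, 2.1]
grip_width: 0.0004
grip_force: 0.3
```

Emit:
carry_out(rows=[{"translation": [0,0,0.001],"spin": 0,"gripper": 1},{"translation": [0,0,0.001],"spin": 0,"gripper": 1}])

```text
t: 8.82
tcp_pos: [0.427, 0.351, 0.066]
tcp_rot: [[0.606, 0.796, 0.0], [0.796, -0.606, -0.0], [-0.0, 0.0, -1.0]]
wrist_force: [-2.3, -2.1, 5.1]
grip_width: 0.0004
grip_force: 2.4
```

Emit:
carry_out(rows=[{"translation": [0,0,-0.035],"spin": 0,"gripper": 1},{"translation": [0,0,-0.07],"spin": 0,"gripper": 1},{"translation": [0.02,0.05,-0.07],"spin": 0,"gripper": 1},{"translation": [0.045,0.1,-0.07],"spin": 0,"gripper": 1},{"translation": [0.07,0.15,-0.07],"spin": 0,"gripper": 1},{"translation": [0.09,0.187,-0.07],"spin": 0,"gripper": 1},{"translation": [0.09,0.187,-0.05],"spin": 0,"gripper": 1},{"translation": [0.09,0.187,-0.038],"spin": 0,"gripper": 1},{"translation": [0.09,0.187,-0.031],"spin": 0,"gripper": 1},{"translation": [0.09,0.187,-0.026],"spin": 0,"gripper": 1},{"translation": [0.09,0.187,-0.022],"spin": 0,"gripper": 1},{"translation": [0.09,0.187,-0.022],"spin": 0,"gripper": 1}])

```text
t: 10.32
tcp_pos: [0.63, 0.3095, 0.0876]
tcp_rot: [[0.606, 0.796, 0.0], [0.796, -0.606, 0.0], [0.0, -0.0, -1.0]]
wrist_force: [-0.8, 0.7, 1.0]
grip_width: 0.0
grip_force: 0.1
```

```bash
python3 - <<'E'
from h import *
from plant import bot
d=bot.snapshot("wrist");cv2.imwrite("pics/w3.png",cv2.cvtColor(d["frame"],cv2.COLOR_RGB2BGR))
E
```

```text
(no output)
```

View pics/w3.png

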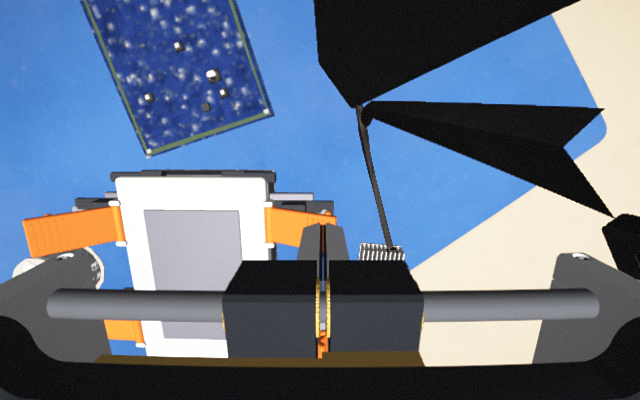

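Emit:
carry_out(rows=[{"translation": [0,0,0.001],"spin": 0,"gripper": 1},{"translation": [0,0,0.002],"spin": 0,"gripper": 1},{"translation": [0,0,0.002],"spin": 0,"gripper": 1}])

```text
t: 10.75
tcp_pos: [0.6304, 0.3092, 0.0856]
tcp_rot: [[0.606, 0.795, 0.0], [0.795, -0.606, 0.0], [0.0, 0.0, -1.0]]
wrist_force: [0.5, 0.6, 0.6]
grip_width: 0.0006
grip_force: 0.3
```

Emit:
carry_out(rows=[{"translation": [0,0,0.001],"spin": 0,"gripper": 1},{"translation": [0,0,0.001],"spin": 0,"gripper": 1}])

```text
t: 11.0
tcp_pos: [0.6303, 0.3092, 0.0844]
tcp_rot: [[0.606, 0.795, 0.0], [0.795, -0.606, 0.0], [0.0, 0.0, -1.0]]
wrist_force: [0.3, 0.3, 0.8]
grip_width: 0.0004
grip_force: 0.3
```

Emit:
carry_out(rows=[{"translation": [0,0,0.001],"spin": 0,"gripper": 1},{"translation": [0,0,0.001],"spin": 0,"gripper": 1}])

```text
t: 11.25
tcp_pos: [0.6301, 0.3092, 0.0833]
tcp_rot: [[0.606, 0.795, -0.0], [0.795, -0.606, 0.0], [-0.0, -0.0, -1.0]]
wrist_force: [1.1, 0.6, 1.7]
grip_width: 0.0007
grip_force: 0.3
```

Emit:
carry_out(rows=[{"translation": [0,0,0.001],"spin": 0,"gripper": 1},{"translation": [0,0,0.002],"spin": 0,"gripper": 1}])

```text
t: 11.5
tcp_pos: [0.6305, 0.3092, 0.0819]
tcp_rot: [[0.606, 0.795, 0.001], [0.795, -0.606, -0.0], [0.0, 0.001, -1.0]]
wrist_force: [-1.2, -1.2, 4.9]
grip_width: 0.0002
grip_force: 2.2
```

Emit:
carry_out(rows=[{"translation": [0,0,0.001],"spin": 0,"gripper": 1},{"translation": [0,0,0.001],"spin": 0,"gripper": 1}])

```text
t: 11.75
tcp_pos: [0.6307, 0.3091, 0.0814]
tcp_rot: [[0.606, 0.796, 0.001], [0.796, -0.606, -0.0], [0.0, 0.001, -1.0]]
wrist_force: [-0.4, -1.8, 5.4]
grip_width: 0.0003
grip_force: 2.4
```

Emit:
carry_out(rows=[{"translation": [0,0,0.001],"spin": 0,"gripper": 1},{"translation": [0,0,0.001],"spin": 0,"gripper": 1}])

```text
t: 12.0
tcp_pos: [0.6309, 0.309, 0.0807]
tcp_rot: [[0.606, 0.795, 0.001], [0.795, -0.606, -0.0], [0.0, 0.001, -1.0]]
wrist_force: [-1.5, -1.1, 6.6]
grip_width: 0.0003
grip_force: 2.9
```

Emit:
carry_out(rows=[{"translation": [0,0,0.001],"spin": 0,"gripper": 1},{"translation": [0,0,0.001],"spin": 0,"gripper": 1}])

```text
t: 12.25
tcp_pos: [0.6311, 0.3088, 0.0799]
tcp_rot: [[0.606, 0.796, 0.002], [0.796, -0.606, -0.001], [0.001, 0.002, -1.0]]
wrist_force: [-0.6, -2.8, 5.9]
grip_width: 0.0008
grip_force: 2.9
```

Emit:
carry_out(rows=[{"translation": [0,0,0.001],"spin": 0,"gripper": 1},{"translation": [0,0,0.001],"spin": 0,"gripper": 1}])

```text
t: 12.5
tcp_pos: [0.6314, 0.3088, 0.0788]
tcp_rot: [[0.606, 0.795, 0.002], [0.795, -0.606, -0.001], [0.001, 0.002, -1.0]]
wrist_force: [0.4, -2.7, 5.2]
grip_width: -0.0
grip_force: 2.3
```

Emit:
carry_out(rows=[{"translation": [0,0,0.001],"spin": 0,"gripper": 1},{"translation": [0,0,0.001],"spin": 0,"gripper": 1}])

```text
t: 12.75
tcp_pos: [0.6306, 0.3092, 0.0767]
tcp_rot: [[0.606, 0.795, 0.001], [0.795, -0.606, 0.0], [0.001, 0.0, -1.0]]
wrist_force: [0.6, 0.6, 2.7]
grip_width: 0.001
grip_force: 0.7
```

Snapping through; feel for the stop.

Emit:
carry_out(rows=[{"translation": [0,0,0.001],"spin": 0,"gripper": 1},{"translation": [0,0,0.001],"spin": 0,"gripper": 1}])

```text
t: 13.0
tcp_pos: [0.6292, 0.3092, 0.0743]
tcp_rot: [[0.606, 0.796, -0.002], [0.796, -0.606, -0.0], [-0.002, -0.002, -1.0]]
wrist_force: [0.2, 1.1, 0.3]
grip_width: 0.0002
grip_force: 0.0
```

Emit:
carry_out(rows=[{"translation": [0,0,0.001],"spin": 0,"gripper": 1},{"translation": [0,0,0.001],"spin": 0,"gripper": 1}])

```text
t: 13.25
tcp_pos: [0.6299, 0.3092, 0.074]
tcp_rot: [[0.606, 0.796, -0.001], [0.796, -0.606, -0.0], [-0.001, -0.001, -1.0]]
wrist_force: [0.2, -0.0, -0.1]
grip_width: 0.0001
grip_force: 0.0
```

Emit:
carry_out(rows=[{"translation": [0,0,0.001],"spin": 0,"gripper": 1},{"translation": [0,0,0.001],"spin": 0,"gripper": 1}])

```text
t: 13.5
tcp_pos: [0.6301, 0.3092, 0.0733]
tcp_rot: [[0.606, 0.795, -0.0], [0.795, -0.606, -0.0], [-0.0, -0.0, -1.0]]
wrist_force: [0.4, -0.2, 0.2]
grip_width: 0.0007
grip_force: 0.0
```

Emit:
carry_out(rows=[{"translation": [0,0,0.001],"spin": 0,"gripper": 1},{"translation": [0,0,0.001],"spin": 0,"gripper": 1}])

```text
t: 13.75
tcp_pos: [0.6304, 0.3092, 0.0727]
tcp_rot: [[0.606, 0.795, 0.0], [0.795, -0.606, 0.0], [0.0, 0.0, -1.0]]
wrist_force: [-0.0, -0.6, 1.7]
grip_width: 0.0006
grip_force: 0.5
```

Emit:
carry_out(rows=[{"translation": [0,0,0.001],"spin": 0,"gripper": 1},{"translation": [0,0,0.001],"spin": 0,"gripper": 1}])

```text
t: 14.0
tcp_pos: [0.6305, 0.3092, 0.0719]
tcp_rot: [[0.606, 0.795, 0.001], [0.795, -0.606, 0.0], [0.0, 0.0, -1.0]]
wrist_force: [-0.1, -1.6, 3.8]
grip_width: 0.0003
grip_force: 1.5
```

Emit:
carry_out(rows=[{"translation": [0,0,0.001],"spin": 0,"gripper": 1},{"translation": [0,0,0.001],"spin": 0,"gripper": 1}])

```text
t: 14.25
tcp_pos: [0.6306, 0.3093, 0.0717]
tcp_rot: [[0.606, 0.796, 0.001], [0.796, -0.606, -0.0], [0.0, 0.001, -1.0]]
wrist_force: [-2.9, -0.7, 6.5]
grip_width: 0.0005
grip_force: 3.4
```

Emit:
carry_out(rows=[{"translation": [0,0,-0.035],"spin": 0,"gripper": 1},{"translation": [0,0,-0.065],"spin": 0,"gripper": 1},{"translation": [-0.045,0,-0.065],"spin": 0,"gripper": 1},{"translation": [-0.09,0,-0.065],"spin": 0,"gripper": 1},{"translation": [-0.09,0,-0.065],"spin": 0,"gripper": 1},{"translation": [-0.09,0,-0.045],"spin": 0,"gripper": 1},{"translation": [-0.09,0,-0.033],"spin": 0,"gripper": 1},{"translation": [-0.09,0,-0.026],"spin": 0,"gripper": 1},{"translation": [-0.09,0,-0.021],"spin": 0,"gripper": 1},{"translation": [-0.09,0,-0.017],"spin": 0,"gripper": 1},{"translation": [-0.09,0,-0.017],"spin": 0,"gripper": 1}])

```text
t: 15.62
tcp_pos: [0.575, 0.2379, 0.0867]
tcp_rot: [[0.606, 0.796, -0.002], [0.796, -0.606, 0.0], [-0.001, -0.001, -1.0]]
wrist_force: [0.2, -0.3, 0.1]
grip_width: 0.0004
grip_force: 0.2
```

```bash
python3 - <<'E'
from h import *
from plant import bot
d=bot.snapshot("wrist");cv2.imwrite("pics/w4.png",cv2.cvtColor(d["frame"],cv2.COLOR_RGB2BGR))
E
```

```text
(no output)
```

View pics/w4.png

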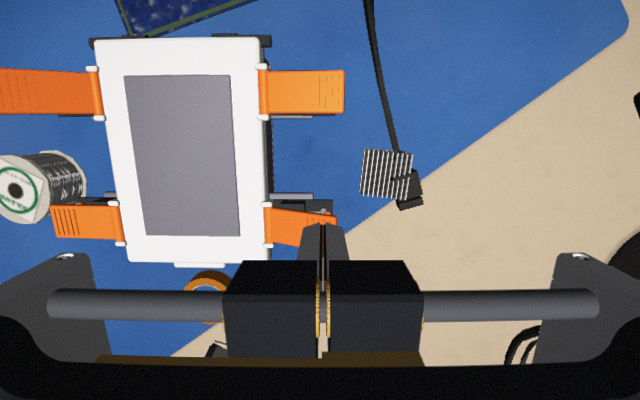

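The far right clip lies flat (≈305,90), near left is flat (≈85,220), and the tip sits on the near right clip (≈322,220).

Emit:
carry_out(rows=[{"translation": [0,0,0.001],"spin": 0,"gripper": 1},{"translation": [0,0,0.002],"spin": 0,"gripper": 1}])

```text
t: 15.92
tcp_pos: [0.5757, 0.2376, 0.0856]
tcp_rot: [[0.606, 0.796, 0.0], [0.796, -0.606, -0.0], [0.0, 0.0, -1.0]]
wrist_force: [0.3, -0.4, 0.9]
grip_width: 0.0003
grip_force: 0.4
```

Emit:
carry_out(rows=[{"translation": [0,0,0.001],"spin": 0,"gripper": 1},{"translation": [0,0,0.002],"spin": 0,"gripper": 1}])

```text
t: 16.18
tcp_pos: [0.576, 0.2376, 0.0837]
tcp_rot: [[0.606, 0.795, 0.001], [0.795, -0.606, 0.0], [0.001, 0.0, -1.0]]
wrist_force: [0.5, -0.3, 1.4]
grip_width: 0.0003
grip_force: 0.5
```

Emit:
carry_out(rows=[{"translation": [0,0,0.001],"spin": 0,"gripper": 1},{"translation": [0,0,0.001],"spin": 0,"gripper": 1}])

```text
t: 16.42
tcp_pos: [0.5757, 0.2376, 0.0824]
tcp_rot: [[0.606, 0.795, 0.0], [0.795, -0.606, 0.0], [0.0, -0.0, -1.0]]
wrist_force: [0.0, 0.5, 0.7]
grip_width: 0.0006
grip_force: 0.3
```

Emit:
carry_out(rows=[{"translation": [0,0,0.001],"spin": 0,"gripper": 1},{"translation": [0,0,0.002],"spin": 0,"gripper": 1}])

```text
t: 16.68
tcp_pos: [0.5758, 0.2376, 0.0805]
tcp_rot: [[0.606, 0.795, 0.0], [0.795, -0.606, 0.0], [0.0, 0.0, -1.0]]
wrist_force: [0.2, 0.4, 1.4]
grip_width: 0.0007
grip_force: 0.6
```

Emit:
carry_out(rows=[{"translation": [0,0,0.001],"spin": 0,"gripper": 1},{"translation": [0,0,0.001],"spin": 0,"gripper": 1}])

```text
t: 16.92
tcp_pos: [0.5756, 0.2376, 0.0793]
tcp_rot: [[0.606, 0.795, -0.0], [0.795, -0.606, 0.0], [-0.0, -0.0, -1.0]]
wrist_force: [0.7, -0.3, 0.7]
grip_width: 0.0001
grip_force: 0.3
```

Emit:
carry_out(rows=[{"translation": [0,0,0.001],"spin": 0,"gripper": 1},{"translation": [0,0,0.001],"spin": 0,"gripper": 1}])

```text
t: 17.18
tcp_pos: [0.5757, 0.2376, 0.0785]
tcp_rot: [[0.606, 0.795, 0.0], [0.795, -0.606, -0.0], [0.0, 0.0, -1.0]]
wrist_force: [0.6, -0.2, 1.4]
grip_width: 0.0004
grip_force: 0.5
```

Emit:
carry_out(rows=[{"translation": [0,0,0.001],"spin": 0,"gripper": 1},{"translation": [0,0,0.002],"spin": 0,"gripper": 1}])

```text
t: 17.42
tcp_pos: [0.5762, 0.2375, 0.0772]
tcp_rot: [[0.606, 0.796, 0.001], [0.796, -0.606, -0.0], [0.0, 0.001, -1.0]]
wrist_force: [-1.3, -1.4, 6.7]
grip_width: 0.0007
grip_force: 3.1
```

Emit:
carry_out(rows=[{"translation": [0,0,0.001],"spin": 0,"gripper": 1},{"translation": [0,0,0.001],"spin": 0,"gripper": 1}])

```text
t: 17.68
tcp_pos: [0.5764, 0.2374, 0.0764]
tcp_rot: [[0.606, 0.796, 0.001], [0.796, -0.606, -0.001], [0.0, 0.001, -1.0]]
wrist_force: [-0.0, -1.1, 4.6]
grip_width: 0.0007
grip_force: 2.6
```

Emit:
carry_out(rows=[{"translation": [0,0,0.001],"spin": 0,"gripper": 1},{"translation": [0,0,0.001],"spin": 0,"gripper": 1}])

```text
t: 17.92
tcp_pos: [0.5766, 0.2372, 0.0754]
tcp_rot: [[0.606, 0.796, 0.002], [0.796, -0.606, -0.001], [0.001, 0.002, -1.0]]
wrist_force: [-0.2, -2.6, 5.7]
grip_width: 0.0004
grip_force: 2.3
```

Emit:
carry_out(rows=[{"translation": [0,0,0.001],"spin": 0,"gripper": 1},{"translation": [0,0,0.001],"spin": 0,"gripper": 1}])

```text
t: 18.18
tcp_pos: [0.5764, 0.2375, 0.074]
tcp_rot: [[0.606, 0.795, 0.002], [0.795, -0.606, -0.0], [0.001, 0.001, -1.0]]
wrist_force: [1.8, -1.9, 3.2]
grip_width: 0.0003
grip_force: 1.5
```

Emit:
carry_out(rows=[{"translation": [0,0,0.001],"spin": 0,"gripper": 1},{"translation": [0,0,0.001],"spin": 0,"gripper": 1}])

```text
t: 18.42
tcp_pos: [0.5745, 0.2378, 0.0714]
tcp_rot: [[0.606, 0.795, -0.003], [0.795, -0.606, 0.0], [-0.001, -0.002, -1.0]]
wrist_force: [-0.3, -0.1, -0.2]
grip_width: 0.0006
grip_force: 0.0
```

Emit:
carry_out(rows=[{"translation": [0,0,0.001],"spin": 0,"gripper": 1},{"translation": [0,0,0.001],"spin": 0,"gripper": 1}])

```text
t: 18.68
tcp_pos: [0.575, 0.2377, 0.0708]
tcp_rot: [[0.606, 0.796, -0.001], [0.796, -0.606, -0.0], [-0.001, -0.001, -1.0]]
wrist_force: [-0.2, 0.1, -0.8]
grip_width: 0.0005
grip_force: 0.0
```

Emit:
carry_out(rows=[{"translation": [0,0,0.001],"spin": 0,"gripper": 1},{"translation": [0,0,0.001],"spin": 0,"gripper": 1}])

```text
t: 18.92
tcp_pos: [0.5755, 0.2376, 0.0703]
tcp_rot: [[0.606, 0.795, -0.0], [0.795, -0.606, -0.0], [-0.0, -0.0, -1.0]]
wrist_force: [0.2, 0.8, 0.0]
grip_width: 0.0006
grip_force: 0.0
```

Emit:
carry_out(rows=[{"translation": [0,0,0.001],"spin": 0,"gripper": 1},{"translation": [0,0,0.001],"spin": 0,"gripper": 1}])

```text
t: 19.18
tcp_pos: [0.5757, 0.2376, 0.0695]
tcp_rot: [[0.606, 0.795, 0.0], [0.795, -0.606, 0.0], [0.0, 0.0, -1.0]]
wrist_force: [-0.0, -0.6, -0.1]
grip_width: -0.0
grip_force: 0.0
```

Emit:
carry_out(rows=[{"translation": [0,0,0.001],"spin": 0,"gripper": 1},{"translation": [0,0,0.001],"spin": 0,"gripper": 1}])

```text
t: 19.42
tcp_pos: [0.5758, 0.2376, 0.0688]
tcp_rot: [[0.606, 0.795, 0.0], [0.795, -0.606, 0.0], [0.0, 0.0, -1.0]]
wrist_force: [0.2, -0.1, 2.5]
grip_width: 0.0004
grip_force: 1.1
```

Emit:
carry_out(rows=[{"translation": [0,0,0.001],"spin": 0,"gripper": 1},{"translation": [0,0,0.001],"spin": 0,"gripper": 1}])

```text
t: 19.68
tcp_pos: [0.5759, 0.2377, 0.0685]
tcp_rot: [[0.606, 0.796, 0.0], [0.796, -0.606, -0.0], [0.0, 0.0, -1.0]]
wrist_force: [-3.0, -0.8, 6.1]
grip_width: 0.0006
grip_force: 3.3
```

Emit:
carry_out(rows=[{"translation": [0,0,0.001],"spin": 0,"gripper": 1},{"translation": [0,0,0.001],"spin": 0,"gripper": 1}])

```text
t: 19.92
tcp_pos: [0.5761, 0.2377, 0.0683]
tcp_rot: [[0.606, 0.796, 0.0], [0.796, -0.606, -0.0], [0.0, 0.0, -1.0]]
wrist_force: [-4.7, -2.0, 10.6]
grip_width: 0.0004
grip_force: 5.4
```

Emit:
carry_out(rows=[{"translation": [0,0,-0.035],"spin": 0,"gripper": 1},{"translation": [0,0,-0.07],"spin": 0,"gripper": 1},{"translation": [0.02,-0.05,-0.07],"spin": 0,"gripper": 1},{"translation": [0.045,-0.1,-0.07],"spin": 0,"gripper": 1},{"translation": [0.07,-0.15,-0.07],"spin": 0,"gripper": 1},{"translation": [0.09,-0.187,-0.07],"spin": 0,"gripper": 1},{"translation": [0.09,-0.187,-0.05],"spin": 0,"gripper": 1},{"translation": [0.09,-0.187,-0.038],"spin": 0,"gripper": 1},{"translation": [0.09,-0.187,-0.031],"spin": 0,"gripper": 1},{"translation": [0.09,-0.187,-0.026],"spin": 0,"gripper": 1},{"translation": [0.09,-0.187,-0.022],"spin": 0,"gripper": 1},{"translation": [0.09,-0.187,-0.022],"spin": 0,"gripper": 1}])

```text
t: 21.42
tcp_pos: [0.4817, 0.4222, 0.0884]
tcp_rot: [[0.606, 0.795, 0.0], [0.795, -0.606, -0.0], [-0.0, 0.0, -1.0]]
wrist_force: [0.1, -0.6, -0.3]
grip_width: 0.0003
grip_force: 0.1
```

Emit:
carry_out(rows=[{"translation": [0,0,0.001],"spin": 0,"gripper": 1},{"translation": [0,0,0.002],"spin": 0,"gripper": 1}])

```text
t: 21.68
tcp_pos: [0.4816, 0.4227, 0.0868]
tcp_rot: [[0.606, 0.795, 0.001], [0.795, -0.606, 0.0], [0.001, 0.0, -1.0]]
wrist_force: [0.1, -0.1, 0.6]
grip_width: 0.0002
grip_force: 0.4
```

Emit:
carry_out(rows=[{"translation": [0,0,0.001],"spin": 0,"gripper": 1},{"translation": [0,0,0.001],"spin": 0,"gripper": 1}])

```text
t: 21.92
tcp_pos: [0.4815, 0.4227, 0.0855]
tcp_rot: [[0.606, 0.796, 0.0], [0.796, -0.606, 0.0], [0.0, 0.0, -1.0]]
wrist_force: [0.8, 0.3, 0.9]
grip_width: 0.0005
grip_force: 0.2
```

Emit:
carry_out(rows=[{"translation": [0,0,0.001],"spin": 0,"gripper": 1},{"translation": [0,0,0.002],"spin": 0,"gripper": 1}])

```text
t: 22.18
tcp_pos: [0.4814, 0.4226, 0.0835]
tcp_rot: [[0.606, 0.795, 0.0], [0.795, -0.606, 0.0], [0.0, -0.0, -1.0]]
wrist_force: [-0.5, 0.7, 1.0]
grip_width: 0.0002
grip_force: 0.5
```

Emit:
carry_out(rows=[{"translation": [0,0,0.001],"spin": 0,"gripper": 1},{"translation": [0,0,0.001],"spin": 0,"gripper": 1}])

```text
t: 22.42
tcp_pos: [0.4814, 0.4225, 0.0823]
tcp_rot: [[0.606, 0.795, -0.0], [0.795, -0.606, -0.0], [-0.0, -0.0, -1.0]]
wrist_force: [0.5, 0.9, 0.8]
grip_width: 0.0004
grip_force: 0.3
```

Emit:
carry_out(rows=[{"translation": [0,0,0.001],"spin": 0,"gripper": 1},{"translation": [0,0,0.001],"spin": 0,"gripper": 1}])

```text
t: 22.68
tcp_pos: [0.4814, 0.4225, 0.0814]
tcp_rot: [[0.606, 0.795, -0.0], [0.795, -0.606, -0.0], [-0.0, -0.0, -1.0]]
wrist_force: [-0.7, 1.2, 0.7]
grip_width: 0.0004
grip_force: 0.3
```

Emit:
carry_out(rows=[{"translation": [0,0,0.001],"spin": 0,"gripper": 1},{"translation": [0,0,0.002],"spin": 0,"gripper": 1}])

```text
t: 22.92
tcp_pos: [0.4815, 0.4226, 0.0795]
tcp_rot: [[0.606, 0.795, 0.0], [0.795, -0.606, 0.0], [0.0, -0.0, -1.0]]
wrist_force: [-0.0, 0.2, 1.5]
grip_width: 0.0005
grip_force: 0.6
```

Emit:
carry_out(rows=[{"translation": [0,0,0.001],"spin": 0,"gripper": 1},{"translation": [0,0,0.001],"spin": 0,"gripper": 1}])

```text
t: 23.18
tcp_pos: [0.4814, 0.4225, 0.0783]
tcp_rot: [[0.606, 0.796, -0.0], [0.796, -0.606, -0.0], [-0.0, -0.0, -1.0]]
wrist_force: [0.4, 0.4, 0.6]
grip_width: 0.0005
grip_force: 0.4
```

Emit:
carry_out(rows=[{"translation": [0,0,0.001],"spin": 0,"gripper": 1},{"translation": [0,0,0.001],"spin": 0,"gripper": 1}])

```text
t: 23.42
tcp_pos: [0.4815, 0.4225, 0.0774]
tcp_rot: [[0.606, 0.795, 0.0], [0.795, -0.606, -0.0], [0.0, 0.0, -1.0]]
wrist_force: [-0.8, 1.0, 1.6]
grip_width: 0.0006
grip_force: 0.4
```

Emit:
carry_out(rows=[{"translation": [0,0,0.001],"spin": 0,"gripper": 1},{"translation": [0,0,0.002],"spin": 0,"gripper": 1}])

```text
t: 23.68
tcp_pos: [0.4814, 0.4228, 0.076]
tcp_rot: [[0.606, 0.795, -0.0], [0.795, -0.606, 0.0], [0.0, -0.0, -1.0]]
wrist_force: [-2.8, -0.3, 5.9]
grip_width: 0.0002
grip_force: 2.8
```

Emit:
carry_out(rows=[{"translation": [0,0,0.001],"spin": 0,"gripper": 1},{"translation": [0,0,0.001],"spin": 0,"gripper": 1}])

```text
t: 23.92
tcp_pos: [0.4813, 0.4229, 0.0753]
tcp_rot: [[0.606, 0.796, -0.0], [0.796, -0.606, 0.0], [0.0, -0.001, -1.0]]
wrist_force: [-2.1, 0.1, 6.6]
grip_width: 0.0006
grip_force: 2.9
```

Emit:
carry_out(rows=[{"translation": [0,0,0.001],"spin": 0,"gripper": 1},{"translation": [0,0,0.001],"spin": 0,"gripper": 1}])

```text
t: 24.18
tcp_pos: [0.4812, 0.423, 0.0744]
tcp_rot: [[0.606, 0.796, -0.001], [0.796, -0.606, 0.001], [0.0, -0.001, -1.0]]
wrist_force: [-3.5, -0.4, 7.3]
grip_width: 0.0004
grip_force: 3.1
```

Emit:
carry_out(rows=[{"translation": [0,0,0.001],"spin": 0,"gripper": 1},{"translation": [0,0,0.001],"spin": 0,"gripper": 1}])

```text
t: 24.42
tcp_pos: [0.4812, 0.4231, 0.0732]
tcp_rot: [[0.606, 0.795, -0.0], [0.795, -0.606, 0.001], [0.0, -0.001, -1.0]]
wrist_force: [-3.2, 1.2, 5.8]
grip_width: 0.0002
grip_force: 2.5
```

Emit:
carry_out(rows=[{"translation": [0,0,0.001],"spin": 0,"gripper": 1},{"translation": [0,0,0.001],"spin": 0,"gripper": 1}])

```text
t: 24.68
tcp_pos: [0.4815, 0.4227, 0.0716]
tcp_rot: [[0.606, 0.796, 0.0], [0.796, -0.606, 0.0], [0.001, 0.0, -1.0]]
wrist_force: [-0.5, 1.2, 1.9]
grip_width: 0.0006
grip_force: 0.9
```

Emit:
carry_out(rows=[{"translation": [0,0,0.001],"spin": 0,"gripper": 1},{"translation": [0,0,0.001],"spin": 0,"gripper": 1}])

```text
t: 24.92
tcp_pos: [0.4812, 0.422, 0.0697]
tcp_rot: [[0.606, 0.795, -0.001], [0.795, -0.606, -0.001], [-0.001, -0.0, -1.0]]
wrist_force: [-0.0, 0.7, -1.1]
grip_width: 0.0004
grip_force: 0.0
```

Snapped; feel for the stop.

Emit:
carry_out(rows=[{"translation": [0,0,0.001],"spin": 0,"gripper": 1},{"translation": [0,0,0.001],"spin": 0,"gripper": 1}])

```text
t: 25.18
tcp_pos: [0.4813, 0.4223, 0.0691]
tcp_rot: [[0.606, 0.795, -0.0], [0.795, -0.606, -0.0], [-0.001, -0.0, -1.0]]
wrist_force: [-0.3, 0.7, -0.2]
grip_width: 0.0005
grip_force: 0.0
```

Emit:
carry_out(rows=[{"translation": [0,0,0.001],"spin": 0,"gripper": 1},{"translation": [0,0,0.001],"spin": 0,"gripper": 1}])

```text
t: 25.42
tcp_pos: [0.4815, 0.4225, 0.0685]
tcp_rot: [[0.606, 0.795, 0.0], [0.795, -0.606, -0.0], [-0.0, 0.0, -1.0]]
wrist_force: [-1.4, -0.5, 0.2]
grip_width: 0.0005
grip_force: 0.0
```

Emit:
carry_out(rows=[{"translation": [0,0,0.001],"spin": 0,"gripper": 1},{"translation": [0,0,0.001],"spin": 0,"gripper": 1}])

```text
t: 25.68
tcp_pos: [0.4815, 0.4226, 0.0678]
tcp_rot: [[0.606, 0.796, 0.0], [0.796, -0.606, 0.0], [0.0, 0.0, -1.0]]
wrist_force: [-1.3, -0.7, 2.4]
grip_width: 0.0004
grip_force: 1.4
```

Emit:
carry_out(rows=[{"translation": [0,0,0.001],"spin": 0,"gripper": 1},{"translation": [0,0,0.001],"spin": 0,"gripper": 1}])

```text
t: 25.92
tcp_pos: [0.4816, 0.4227, 0.0676]
tcp_rot: [[0.606, 0.796, 0.0], [0.796, -0.606, 0.0], [0.0, 0.0, -1.0]]
wrist_force: [-2.8, -1.7, 7.2]
grip_width: 0.0005
grip_force: 3.6
```

Emit:
carry_out(rows=[{"translation": [0,0,0.001],"spin": 0,"gripper": 1},{"translation": [0,0,0.001],"spin": 0,"gripper": 1}])

```text
t: 26.18
tcp_pos: [0.4816, 0.4228, 0.0674]
tcp_rot: [[0.606, 0.796, -0.0], [0.796, -0.606, -0.0], [-0.0, 0.0, -1.0]]
wrist_force: [-4.5, -2.8, 11.4]
grip_width: 0.0006
grip_force: 5.7
```

Emit:
carry_out(rows=[{"translation": [0,0,-0.04],"spin": 0,"gripper": 1},{"translation": [0,0,-0.09],"spin": 0,"gripper": 1},{"translation": [-0.05,0.03,-0.14],"spin": 0,"gripper": 1},{"translation": [-0.1,0.06,-0.14],"spin": 0,"gripper": 1},{"translation": [-0.1,0.09,-0.14],"spin": 0,"gripper": 1},{"translation": [-0.1,0.09,-0.14],"spin": 0,"gripper": 1}])

```text
t: 26.92
tcp_pos: [0.4934, 0.287, 0.2056]
tcp_rot: [[0.609, 0.794, 0.001], [0.794, -0.609, 0.0], [0.001, 0.0, -1.0]]
wrist_force: [-0.3, 0.3, -0.8]
grip_width: 0.0003
grip_force: 0.0
```

```bash
python3 - <<'E'
from h import *
from plant import bot
d=bot.snapshot("wrist");cv2.imwrite("pics/w5.png",cv2.cvtColor(d["frame"],cv2.COLOR_RGB2BGR))
E
```

```text
(no output)
```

View pics/w5.png

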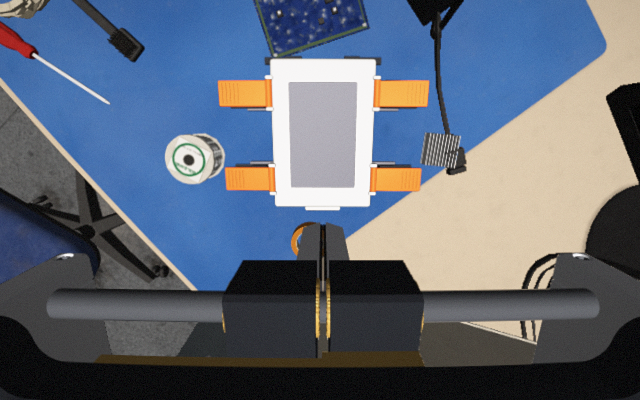

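The wrist picture shows the lid shut, all four clips down (≈245,93; 400,93; 250,178; 395,178), and the spool, heat sink and tape roll where they were.

```bash
python3 -c "
from plant import bot
print(bot.finish_job())"
```

```text
the job is handed in; nothing more can be done
None
```

The lid is shut and all four clips were pressed home by feel, in the order near left, far right, near right, far left. The highest force I read was about 13 N, and the final picture shows the tape roll, spool and heat sink where they stood. The job was handed in at about 27 s, and the hand-in gave no pass or fail result.

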